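# Clear the rover, empty the wheel tray into the drawer

### The job

Put the loose wheels away: first take the small tracked rover from in front of the drawer unit and park it upright in the middle of the flat grey board, then pull the drawer well open (a good 12 cm). Pick up the white scoop tray, which has a grip tab at its closed end, and tip it over the open drawer so that all three wheels end up inside. Finish with the empty tray standing level on the bare desk, the drawer still open, and the other things on the desk left where they are.

Things in the scene. Friction and masses are not known exactly. Their poses are not given: they have to be found in the camera images.
- rover: tracked model rover, 130 long (its x) x 104 wide (its y): black tracks 44 mm high, white brick on top up to 70 mm, and a grey sensor head in the middle, 60 (x) x 34 (y) mm, from 70 to 115 mm high, to grip across its y. Origin: centre of its underside, z up. It stands broadside in front of the drawer and blocks it. About 0.5 kg
- board: flat grey board lying fixed on the desk, 220 (x) x 200 (y) x 6 mm thick. Origin: centre of its underside; its top is 6 mm above
- unit: desktop drawer unit, fixed, grey, 240 deep (x) x 240 wide (y) x 95 mm high, with one white-fronted drawer facing its -x (the robot) side. Origin: on the desk below the middle of the shut drawer's front face; the body reaches from 15 to 240 mm to its +x. The drawer slides along the unit's -x
- unit_drawer0 (a joint): how far the drawer is open, m: 0 shut, 0.165 fully out; it stays where it is left
- unit_drawer0_handle (a point): middle of the drawer's steel bar handle, which runs along the unit's y, 110 mm long, 11 mm thick, 65 mm above the desk (30 mm below the unit's top), axis 50 mm out from the drawer's face (44 mm of free gap behind it); moves with the drawer
- drawer_floor (a point): middle of the front edge of the drawer's inner floor (behind the drawer's front panel), axes as the unit's; moves with the drawer. From here the inside runs 195 mm to +x and 99 mm to either side in y, 51 mm deep; its rim is 73 mm above the desk. The drawer's rear part stays under the unit's top, so only what is drawn out is open from above
- tray: white scoop tray 170 long (its x) x 140 wide (y), floor 4 mm, side walls 4 mm thick and 42 mm high; its -x end is open (the mouth, no lip), its +x end is a 10 mm thick wall with a grip tab. Holds the three wheels. Origin: centre of its underside. About 0.22 kg plus the wheels
- tray_tab (a point): middle of the tray's grip tab, 62 mm above its underside, 80 mm to its +x from the centre: upright plate 10 mm thick (x), 60 mm wide (y), from 42 to 82 mm high
- tray_mouth (a point): middle of the floor's edge at the tray's open end, 85 mm to its -x, 4 mm above its underside
- wheel0_c (a point): centre of a wheel: black tyre 62 mm across, 30 mm thick, white hub, 50 g; lies flat in the tray at the start. z is the wheel's axle
- wheel1_c (a point): centre of a wheel: black tyre 62 mm across, 30 mm thick, white hub, 50 g; lies flat in the tray at the start. z is the wheel's axle
- wheel2_c (a point): centre of a wheel: black tyre 62 mm across, 30 mm thick, white hub, 50 g; lies flat in the tray at the start. z is the wheel's axle
- tyre_stack: bystander: stack of three black tyres with a white hub, 72 mm across, 78 mm tall; origin: centre of its underside
- controller: bystander: white controller brick 110 x 72 x 40 mm with a grey screen; origin: centre of its underside
- screwdriver: bystander: black-handled screwdriver, 180 mm long, lying; origin: centre of its underside
- mouse: bystander: black computer mouse 105 x 60 x 32 mm; origin: centre of its underside
- mug: bystander: white mug, 80 mm across, 95 mm tall; origin: centre of its underside
- frame: bystander: L-shaped grey perforated beam, 160 x 80 mm, 16 mm thick; origin: centre of its underside
Mind the look-alikes: they are no part of the job. What is shaped like the part that bears wheel1_c but blue or orange is not meant.

How it is judged:
By the outcome, as a careful person would: the job done as asked, in the order asked, and still so for the second after the job is handed in, with the robot touching nothing.
It also fails if it takes over 72 s, if anything falls off the work surface, if the arm or the gripper's body presses on something with over 40 N, if the wrist force passes 120 N, or if a joint passes its speed limit or range.

### The arm

A 6-joint arm with a two-finger parallel gripper is mounted at the origin on the work surface. World frame = base frame: x ahead of the robot, y to its left, z up, the work surface at z = 0. Lengths are in mm, angles in degrees, forces in N, time in s.
With the tool pointing down it reaches from about 350 to 975 mm from the base axis. Payload 7.1 kg.
Tool frame: the origin (TCP) lies midway between the tips of the shut fingers; the grasp point (between the pads) lies 19 mm behind it; z points along the fingers, y is the line along which they close (so a half turn about z gives the same grasp; the last joint's range is limited). The gripper opens to 88 mm and grips with 3 to 60 N. Pads are 20 mm wide; open, the fingers measure 115 mm over their backs; the gripper's body (75 mm by 178 mm) begins 61 mm behind the grasp point.
Start: joints at [-76.547, 24.242, 93.386, -0, 62.372, -1.089], TCP at [156.946, -604.957, 222.675] pointing down, gripper open.
Joint ranges: [-172.04, 172.04], [-51.8, 120.97], [4.93, 147.93], [-75.15, 255.16], [6.16, 154.13], [-145.62, 145.62]. Speed limits (degrees/s): [136.94, 136.94, 172.46, 180, 180, 180].

### API

Orientations are given as a 3x3 rotation matrix whose columns are the frame's x, y, z axes.
In Python, from station import robot, cams, job gives the robot as it stands.
- The arm moves only by the tool send_rows, never from a script. Its argument "deltas" is a list of rows, each an object with "jaw": the opening, from 0 (shut) to 1 (fully open); "delta_pos": the shift along the tool's x, y, z in mm, a list of three; "turn": the turn about the tool's z in rad. A call has 1 to 10 rows; each row is the pose to reach, as a shift and turn from the pose commanded when the call began, along the tool's axes at that moment; what a row does not reach only later rows make up. A row lasts 1/10 s, in which the tool goes at most 50 mm and 8.59 degrees, less where a joint would pass 70% of its speed; a pose out of reach is approached as far as the arm can. A call with a gripper value outside its range is refused whole. The fingers move at their own pace and stop on an object; "grip_force" is the grip in N (left out, the last holds). Time passes only in rows, so rows that repeat a pose let the fingers close. It gives the time, the measured TCP pose, the force, the opening and the grip force at its end, in the units of the state.
- robot.get_obs(): the state, without advancing time (a new reading comes with each control period).
- cams.grab_frame(name): name is "side" or "top"; returns the picture (420x560x3 uint8, red, green, blue); there is no depth.
- cams.camera_info(name): a dict with "intrinsics" (3x3 intrinsics, pixels), "R" (3x3) and "t" (3): a world point X has camera coordinates R X + t. Camera axes: x right, y down, z forward; pixel columns grow to the right and rows downward; lengths in mm; the calibration is good to about 2 mm. A picture is of the moment at which its call begins. camera_info takes no time and is no camera call.
- job.finish_job(): hands the job in; it is judged then, once.
The state is a dict: "t": time; "joint_pos": joint angles; "joint_vel": joint speeds; "joint_torque": joint torques, N m; "position": TCP position; "tcp_rot": TCP orientation; "ft_force": force on the tool from outside, world axes, zero at the start; "wrist_torque": the same for the moment, N m; "finger_gap": opening from 0.0 (shut) to 1.0 (fully open); "grasp_force": force on a finger pad.
Only numpy, scipy, OpenCV 4.12 (cv2) and the standard library are available. Lean on these libraries where they do the work, as an engineer would, in place of code of your own. Each camera call takes 0.05 s, during which the arm holds its last target. There are 200 camera calls.

## Working session

There is one attempt and no reset: what is moved stays moved. The work goes in short steps, Python scripts to look and compute and a tool call to move; the robot and the scene stay as the last step left them, time stands still between calls to the robot, and variables do not carry over. Pictures are saved under pics/ and viewed, at most 10 in all, crops included, and the job is handed in when it is done.

Besides the shell and the picture viewer there is one more tool, called after "Request:" by a JSON object that holds its "name" and its "arguments", one argument or row to a line. send_rows: Moves the arm, as the interface text tells. Its arguments: {"type":"object","properties":{"deltas":{"type":"array"},"grip_force":{"type":"number"}},"required":["deltas"]}

```bash
mkdir -p pics; ls; python3 - <<'E'
from station import robot,cams,job
import cv2,numpy as np
np.set_printoptions(precision=3,suppress=True)
for n in("top","side"):
    im=cams.grab_frame(n); cv2.imwrite(f"pics/{n}0.png",cv2.resize(im[:,:,::-1],(800,600),interpolation=cv2.INTER_CUBIC))
    print(n,cams.camera_info(n))
o=robot.get_obs();print(o["t"],o["position"],o["tcp_rot"],o["finger_gap"])
E
```

```text
pics
top {'intrinsics': array([[379.665,   0.   , 279.242],
       [  0.   , 379.665, 209.413],
       [  0.   ,   0.   ,   1.   ]]), 'R': array([[ 0.019, -1.   ,  0.008],
       [-0.996, -0.019, -0.087],
       [ 0.088, -0.006, -0.996]]), 't': array([ -10.743,  549.827, 1151.362])}
side {'intrinsics': array([[487.253,   0.   , 274.443],
       [  0.   , 487.253, 215.426],
       [  0.   ,   0.   ,   1.   ]]), 'R': array([[-0.747, -0.664,  0.004],
       [-0.467,  0.521, -0.714],
       [ 0.473, -0.536, -0.7  ]]), 't': array([ 414.749,  290.545, 1263.686])}
0.1 [ 156.833 -604.497  222.002] [[ 0.968  0.251 -0.   ]
 [ 0.251 -0.968  0.001]
 [ 0.    -0.001 -1.   ]] 0.9977091283763161
```

View pics/top0.png

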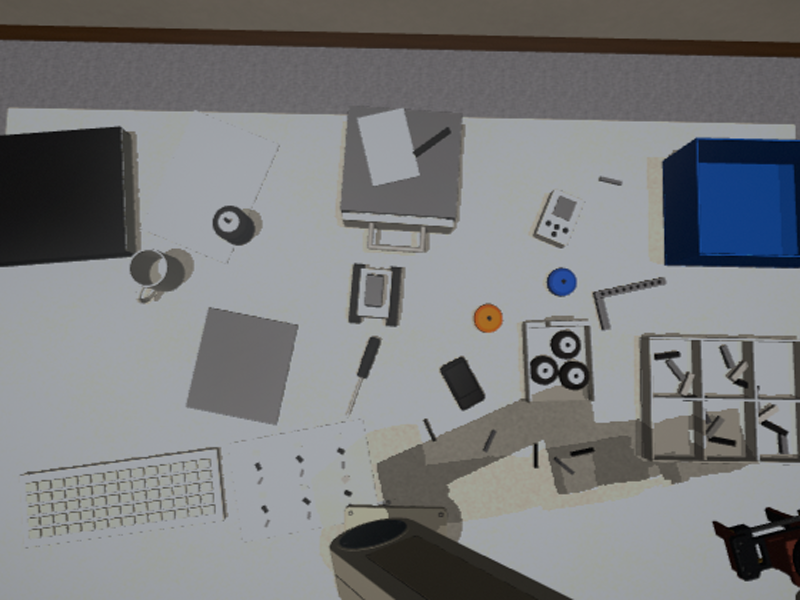

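View pics/side0.png

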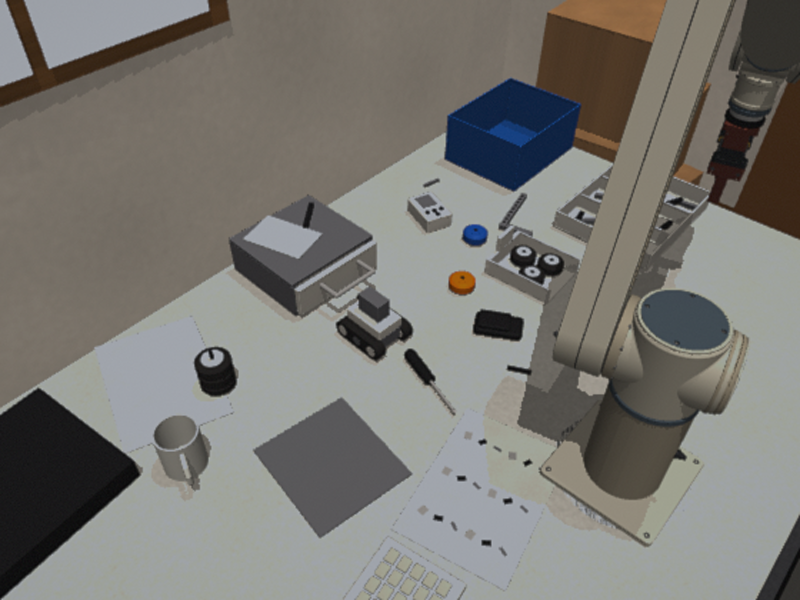

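Top view (800x600): rover (376,293), head (374,290), handle (398,237), board (243,366), tray (559,360) with its tab at the far end (567,321), and wheels at (566,345), (543,371) and (573,375).
Look-alikes: the orange wheel (488,318), the blue wheel (562,281) and the tyre stack (234,225). The three black wheels in the tray are the ones meant. I'll check this in a close crop.

```bash
cat > h.py <<'E'
from station import robot,cams,job
import numpy as np,cv2
np.set_printoptions(precision=3,suppress=True)
def px2w(n,u,v,z):
    c=cams.camera_info(n);R,t,K=map(np.array,(c["R"],c["t"],c["intrinsics"]))
    d=R.T@np.linalg.inv(K)@[u,v,1];o=-R.T@t
    return o+d*(z-o[2])/d[2]
def w2px(n,P):
    c=cams.camera_info(n);p=np.array(c["intrinsics"])@(np.array(c["R"])@P+c["t"]);return p[:2]/p[2]
def snap(n,x,y,w,h,s,f):
    im=cams.grab_frame(n)[y:y+h,x:x+w,::-1];cv2.imwrite(f"pics/{f}.png",cv2.resize(im,None,fx=s,fy=s,interpolation=cv2.INTER_CUBIC))
def rel(P):
    o=robot.get_obs();return np.array(o["tcp_rot"]).T@(np.array(P)-o["position"])
E
python3 - <<'E'
from h import *
snap("top",225,140,200,150,4,"crop1")
for p in[(210,308),(298,324),(277,424),(187,407)]:print(px2w("top",p[0]*.7,p[1]*.7,6))
E
```

```text
[524.1   413.197   6.   ]
[492.7   219.409   6.   ]
[276.63  257.057   6.   ]
[309.293 452.174   6.   ]
```

View pics/crop1.png

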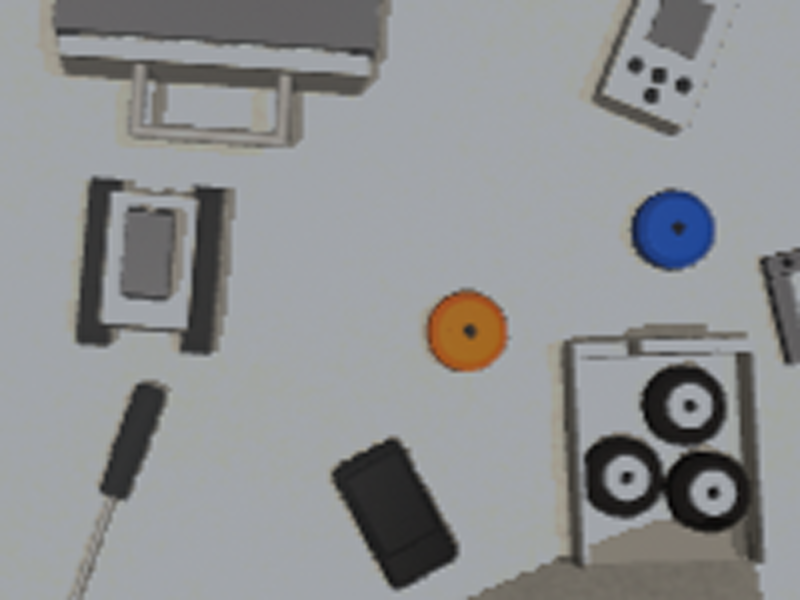

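```bash
python3 - <<'E'
from h import *
f=lambda c,r,z:px2w("top",225+c/4,140+r/4,z)
c=cams.camera_info("top");print("cam",-np.array(c["R"]).T@c["t"])
print("head",*[f(*p,115)[:2] for p in[(127,206),(175,210),(169,299),(120,296)]])
print("tracks",*[f(*p,44)[:2] for p in[(92,178),(226,188),(208,353),(77,343)]])
print("handle front edge ends",*[f(*p,68)[:2] for p in[(131,134),(296,143),(138,66),(285,75)]])
print("unit top front edge",*[f(*p,95)[:2] for p in[(58,33),(372,55)]])
print("tray wall tops",*[f(*p,42)[:2] for p in[(567,342),(745,335),(750,352),(575,565),(760,560)]])
print("tab82",*[f(*p,82)[:2] for p in[(630,337),(748,337),(630,355),(630,325),(705,325)]])
print("floor mouth",*[f(*p,4)[:2] for p in[(583,565),(757,563)]])
print("wheels",*[f(*p,34)[:2] for p in[(689,405),(627,477),(712,492)]])
for p in[(640,262),(0,0)]:pass
snap("side",335,140,100,75,8,"side_tray")
E
```

```text
cam [ 446.942    6.897 1195.096]
head [592.233  65.655] [590.02  31.21] [526.006  34.142] [527.48   69.104]
tracks [622.839  96.783] [617.146  -5.831] [490.763   5.524] [496.458 104.882]
handle front edge ends [653.102  66.506] [648.742 -57.526] [705.091  62.454] [700.455 -48.5  ]
unit top front edge [722.416 120.622] [ 710.664 -111.108]
tray wall tops [ 504.363 -267.383] [ 512.271 -403.212] [ 499.394 -406.873] [ 336.917 -273.134] [ 343.114 -412.508]
tab82 [ 506.925 -304.245] [ 508.575 -391.18 ] [ 493.703 -304.176] [ 515.755 -304.292] [ 516.808 -359.573]
floor mouth [ 333.402 -288.581] [ 337.349 -423.964]
wheels [ 458.397 -362.541] [ 402.944 -314.819] [ 392.809 -379.491]
```

View pics/side_tray.png

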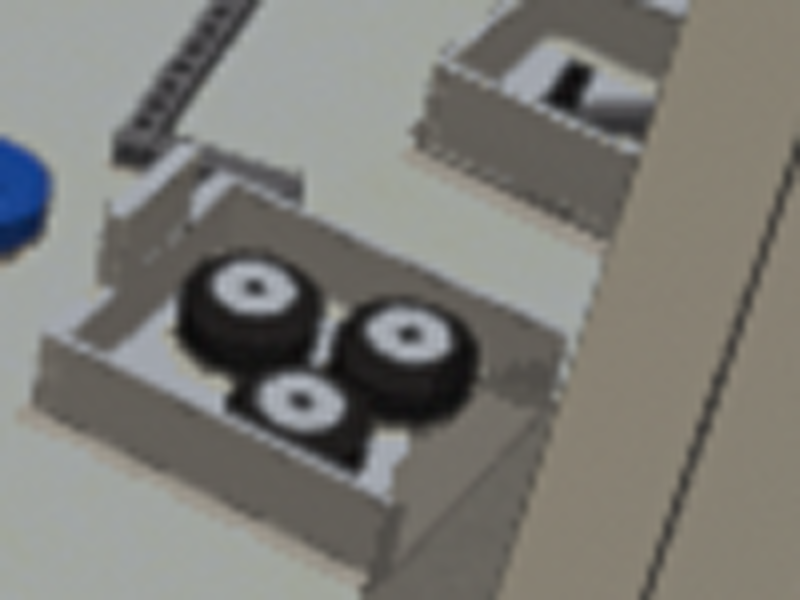

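The side crop shows the tab at the far end, top edge (105,210)–(190,145), and three black wheels with white hubs, so this is the right tray. Rover is at about (558,50), yaw −3.7°. Moving above it.

Request:
{"name": "send_rows", "arguments": {
  "deltas": [
    {"jaw": 1, "delta_pos": [45, -43, 0], "turn": 0.05},
    {"jaw": 1, "delta_pos": [80, -77, 0], "turn": 0.1},
    {"jaw": 1, "delta_pos": [115, -111, 0], "turn": 0.15},
    {"jaw": 1, "delta_pos": [150, -145, 0], "turn": 0.2},
    {"jaw": 1, "delta_pos": [185, -178, 0], "turn": 0.25},
    {"jaw": 1, "delta_pos": [220, -212, 0], "turn": 0.318},
    {"jaw": 1, "delta_pos": [255, -246, 0], "turn": 0.318},
    {"jaw": 1, "delta_pos": [290, -280, 0], "turn": 0.318},
    {"jaw": 1, "delta_pos": [325, -313, 0], "turn": 0.318},
    {"jaw": 1, "delta_pos": [355, -342, 0], "turn": 0.318}
  ]
}}

```text
t: 1.2
position: [415.5, -182.7, 222.9]
tcp_rot: [[0.998, -0.064, 0.001], [-0.064, -0.998, -0.0], [0.001, 0.0, -1.0]]
ft_force: [1.7, -0.7, 0.4]
finger_gap: 0.996
grasp_force: 0.0
```

```bash
python3 - <<'E'
from h import *
print(robot.get_obs()["t"],robot.get_obs()["position"],rel([558,50,222]),np.array(robot.get_obs()["tcp_rot"])[:,0],robot.get_obs()["joint_pos"])
f=lambda c,r,z:px2w("side",335+c/8,140+r/8,z)[:2]
print("tabtop",f(105,210,82),f(190,145,82),f(125,220,82),f(205,155,82),"wall42",f(45,335,42),f(400,500,42),f(235,185,42),f(565,340,42))
E
```

```text
1.2 [ 415.537 -182.661  222.887] [ 127.368 -241.255    0.932] [ 0.998 -0.064  0.001] [-25.236   9.664 114.268   0.007  56.037  68.409]
tabtop [ 502.302 -306.115] [ 501.105 -365.684] [ 492.352 -306.248] [ 492.526 -364.242] wall42 [ 498.625 -265.945] [ 334.674 -278.351] [ 496.451 -401.677] [ 336.625 -407.041]
```

Request:
{"name": "send_rows", "arguments": {
  "deltas": [
    {"jaw": 0.8, "delta_pos": [20, -40, 0], "turn": 0},
    {"jaw": 0.8, "delta_pos": [42, -80, 0], "turn": 0},
    {"jaw": 0.8, "delta_pos": [64, -120, 0], "turn": 0},
    {"jaw": 0.8, "delta_pos": [85, -160, 0], "turn": 0},
    {"jaw": 0.8, "delta_pos": [106, -200, 0], "turn": 0},
    {"jaw": 0.8, "delta_pos": [127, -241, 0], "turn": 0},
    {"jaw": 0.8, "delta_pos": [127, -241, 40], "turn": 0},
    {"jaw": 0.8, "delta_pos": [127, -241, 75], "turn": 0},
    {"jaw": 0.8, "delta_pos": [127, -241, 90], "turn": 0},
    {"jaw": 0.8, "delta_pos": [127, -241, 90], "turn": 0}
  ]
}}

```text
t: 2.2
position: [554.9, 47.7, 130.1]
tcp_rot: [[0.998, -0.064, -0.005], [-0.064, -0.998, -0.0], [-0.005, 0.001, -1.0]]
ft_force: [0.2, -0.3, -0.2]
finger_gap: 0.803
grasp_force: 0.0
```

```bash
python3 - <<'E'
from h import *
print(robot.get_obs()["position"],rel([558,50,78]))
a=cams.grab_frame("top")[140:260,230:350,::-1];b=cams.grab_frame("side")[140:260,210:330,::-1]
cv2.imwrite("pics/rov.png",cv2.resize(np.hstack([a,b]),None,fx=3.3,fy=3.3,interpolation=cv2.INTER_CUBIC))
E
```

```text
[554.948  47.675 130.127] [ 3.17  -2.55  52.109]
```

View pics/rov.png

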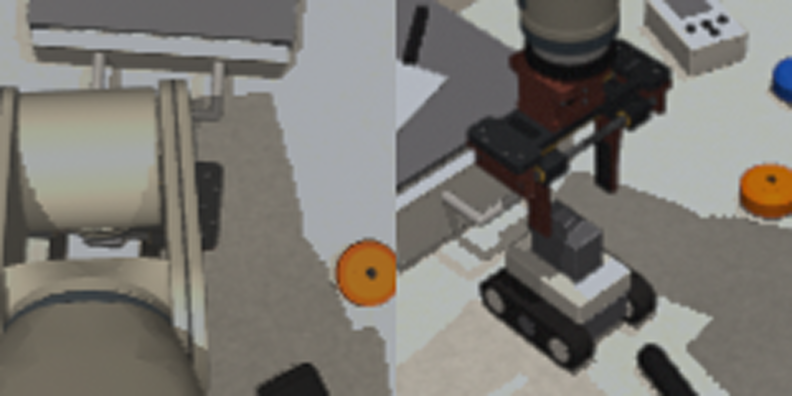

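In the right half (side view), the fingers at (540,215) and (608,170) straddle the rover head at (568,235). Descending and gripping.

Request:
{"name": "send_rows", "arguments": {
  "grip_force": 30,
  "deltas": [
    {"jaw": 0.8, "delta_pos": [3, -2, 20], "turn": 0},
    {"jaw": 0.8, "delta_pos": [3, -2, 38], "turn": 0},
    {"jaw": 0.8, "delta_pos": [3, -2, 50], "turn": 0},
    {"jaw": 0.8, "delta_pos": [3, -2, 52], "turn": 0},
    {"jaw": 0, "delta_pos": [3, -2, 52], "turn": 0},
    {"jaw": 0, "delta_pos": [3, -2, 52], "turn": 0},
    {"jaw": 0, "delta_pos": [3, -2, 52], "turn": 0},
    {"jaw": 0, "delta_pos": [3, -2, 52], "turn": 0},
    {"jaw": 0, "delta_pos": [3, -2, 52], "turn": 0},
    {"jaw": 0, "delta_pos": [3, -2, 52], "turn": 0}
  ]
}}

```text
t: 3.3
position: [560.3, 50.0, 81.1]
tcp_rot: [[0.998, -0.064, 0.001], [-0.064, -0.998, 0.001], [0.001, -0.001, -1.0]]
ft_force: [-1.1, 4.4, 3.2]
finger_gap: 0.388
grasp_force: 30.0
```

Request:
{"name": "send_rows", "arguments": {
  "deltas": [
    {"jaw": 0, "delta_pos": [0, 0, 0], "turn": 0},
    {"jaw": 0, "delta_pos": [0, 0, -10], "turn": 0},
    {"jaw": 0, "delta_pos": [0, 0, -25], "turn": 0},
    {"jaw": 0, "delta_pos": [0, 0, -40], "turn": 0},
    {"jaw": 0, "delta_pos": [0, 0, -52], "turn": 0},
    {"jaw": 0, "delta_pos": [0, 0, -60], "turn": 0},
    {"jaw": 0, "delta_pos": [0, 0, -60], "turn": 0}
  ]
}}

```text
t: 4.0
position: [560.9, 49.3, 142.3]
tcp_rot: [[0.998, -0.064, 0.003], [-0.064, -0.998, 0.0], [0.003, -0.0, -1.0]]
ft_force: [0.9, 0.3, -6.5]
finger_gap: 0.385
grasp_force: 30.0
```

```bash
python3 - <<'E'
from h import *
o=robot.get_obs();print(o["position"],rel([400.7-1,335.5-.5,140]),o["ft_force"],o["grasp_force"])
E
```

```text
[560.934  49.339 142.328] [-179.255 -274.714    1.91 ] [ 0.866  0.283 -6.491] 29.976357221603394
```

Request:
{"name": "send_rows", "arguments": {
  "deltas": [
    {"jaw": 0, "delta_pos": [-10, -15, 0], "turn": 0},
    {"jaw": 0, "delta_pos": [-28, -42, 0], "turn": 0},
    {"jaw": 0, "delta_pos": [-48, -75, 0], "turn": 0},
    {"jaw": 0, "delta_pos": [-68, -107, 0], "turn": 0},
    {"jaw": 0, "delta_pos": [-89, -140, 0], "turn": 0},
    {"jaw": 0, "delta_pos": [-110, -172, 0], "turn": 0},
    {"jaw": 0, "delta_pos": [-131, -205, 0], "turn": 0},
    {"jaw": 0, "delta_pos": [-150, -235, 0], "turn": 0},
    {"jaw": 0, "delta_pos": [-167, -261, 0], "turn": 0},
    {"jaw": 0, "delta_pos": [-176, -275, 0], "turn": 0}
  ]
}}

```text
t: 5.0
position: [399.5, 337.0, 140.1]
tcp_rot: [[0.998, -0.062, -0.001], [-0.062, -0.998, -0.0], [-0.001, 0.001, -1.0]]
ft_force: [-0.1, 0.2, -6.0]
finger_gap: 0.386
grasp_force: 30.0
```

Request:
{"name": "send_rows", "arguments": {
  "deltas": [
    {"jaw": 0, "delta_pos": [0, 0, 0], "turn": 0},
    {"jaw": 0, "delta_pos": [0, 0, 15], "turn": 0},
    {"jaw": 0, "delta_pos": [0, 0, 30], "turn": 0},
    {"jaw": 0, "delta_pos": [0, 0, 40], "turn": 0},
    {"jaw": 0, "delta_pos": [0, 0, 46], "turn": 0},
    {"jaw": 0, "delta_pos": [0, 0, 48], "turn": 0},
    {"jaw": 0, "delta_pos": [0, 0, 48], "turn": 0}
  ]
}}

```text
t: 5.7
position: [402.1, 335.0, 92.6]
tcp_rot: [[0.998, -0.064, -0.0], [-0.064, -0.998, -0.0], [-0.0, 0.0, -1.0]]
ft_force: [-0.6, 0.3, -6.2]
finger_gap: 0.389
grasp_force: 30.0
```

```bash
python3 - <<'E'
from h import *
o=robot.get_obs();print(o["position"],rel([403,335,87]),o["ft_force"],o["grasp_force"],o["joint_pos"])
E
```

```text
[402.099 334.964  92.595] [ 0.898 -0.095  5.595] [-0.566  0.261 -6.243] 29.996733963489532 [ 38.493  27.018 110.895   0.     42.102 132.185]
```

Lower the last 5–6 mm slowly, release, rise.

Request:
{"name": "send_rows", "arguments": {
  "deltas": [
    {"jaw": 0, "delta_pos": [0, 0, 2], "turn": 0},
    {"jaw": 0, "delta_pos": [0, 0, 4], "turn": 0},
    {"jaw": 0, "delta_pos": [0, 0, 5], "turn": 0},
    {"jaw": 0, "delta_pos": [0, 0, 6], "turn": 0},
    {"jaw": 0, "delta_pos": [0, 0, 6], "turn": 0}
  ]
}}

```text
t: 6.2
position: [402.1, 335.2, 87.1]
tcp_rot: [[0.998, -0.064, 0.0], [-0.064, -0.998, 0.0], [0.0, -0.0, -1.0]]
ft_force: [-1.3, -0.6, -0.0]
finger_gap: 0.388
grasp_force: 30.0
```

Request:
{"name": "send_rows", "arguments": {
  "deltas": [
    {"jaw": 0.8, "delta_pos": [0, 0, 0], "turn": 0},
    {"jaw": 0.8, "delta_pos": [0, 0, 0], "turn": 0},
    {"jaw": 0.8, "delta_pos": [0, 0, 0], "turn": 0},
    {"jaw": 0.8, "delta_pos": [0, 0, -20], "turn": 0},
    {"jaw": 0.8, "delta_pos": [0, 0, -50], "turn": 0},
    {"jaw": 0.8, "delta_pos": [0, 0, -85], "turn": 0},
    {"jaw": 0.8, "delta_pos": [0, 0, -120], "turn": 0},
    {"jaw": 0.8, "delta_pos": [0, 0, -130], "turn": 0},
    {"jaw": 0.8, "delta_pos": [0, 0, -130], "turn": 0}
  ]
}}

```text
t: 7.1
position: [402.9, 335.8, 218.2]
tcp_rot: [[0.998, -0.064, 0.003], [-0.064, -0.998, 0.002], [0.003, -0.003, -1.0]]
ft_force: [0.3, -0.1, -0.6]
finger_gap: 0.8
grasp_force: 0.0
```

```bash
python3 - <<'E'
from h import *
o=robot.get_obs();print(o["position"],rel([654,4.5,215]),o["joint_pos"])
E
```

```text
[402.926 335.778 218.231] [271.815 314.484   3.197] [ 38.506  16.046 106.421  -0.001  57.309 132.188]
```

Request:
{"name": "send_rows", "arguments": {
  "deltas": [
    {"jaw": 0.45, "delta_pos": [18, 21, 0], "turn": -0.14},
    {"jaw": 0.45, "delta_pos": [43, 50, 0], "turn": -0.28},
    {"jaw": 0.45, "delta_pos": [70, 82, 0], "turn": -0.42},
    {"jaw": 0.45, "delta_pos": [98, 114, 0], "turn": -0.56},
    {"jaw": 0.45, "delta_pos": [127, 147, 0], "turn": -0.7},
    {"jaw": 0.45, "delta_pos": [156, 180, 0], "turn": -0.84},
    {"jaw": 0.45, "delta_pos": [185, 214, 0], "turn": -0.98},
    {"jaw": 0.45, "delta_pos": [214, 247, 0], "turn": -1.12},
    {"jaw": 0.45, "delta_pos": [243, 281, 0], "turn": -1.26},
    {"jaw": 0.45, "delta_pos": [265, 306, 0], "turn": -1.4}
  ]
}}

```text
t: 8.1
position: [647.1, 10.3, 214.0]
tcp_rot: [[0.228, 0.974, -0.003], [0.974, -0.228, -0.0], [-0.001, -0.003, -1.0]]
ft_force: [-0.7, 0.6, -0.3]
finger_gap: 0.454
grasp_force: 0.0
```

Request:
{"name": "send_rows", "arguments": {
  "deltas": [
    {"jaw": 0.45, "delta_pos": [0, 0, 0], "turn": -0.14},
    {"jaw": 0.45, "delta_pos": [0, 0, 0], "turn": -0.183},
    {"jaw": 0.45, "delta_pos": [0, 0, 0], "turn": -0.183},
    {"jaw": 0.45, "delta_pos": [0, 0, 0], "turn": -0.183}
  ]
}}

```text
t: 8.5
position: [646.1, 12.8, 214.9]
tcp_rot: [[0.053, 0.999, -0.003], [0.999, -0.053, 0.0], [-0.0, -0.003, -1.0]]
ft_force: [0.5, 0.7, -0.1]
finger_gap: 0.451
grasp_force: 0.0
```

```bash
python3 - <<'E'
from h import *
o=robot.get_obs();print(o["position"],rel([654,4.5,46]),o["joint_pos"],np.array(o["tcp_rot"])[:,1])
a=cams.grab_frame("top")[130:320,120:320,::-1];b=cams.grab_frame("side")[120:310,160:360,::-1]
cv2.imwrite("pics/han.png",cv2.resize(np.hstack([a,b]),None,fx=2,fy=2,interpolation=cv2.INTER_CUBIC))
E
```

```text
[646.058  12.799 214.931] [ -7.845   8.796 168.911] [ 0.079 26.551 90.788  0.002 62.804  3.134] [ 0.999 -0.053 -0.003]
```

View pics/han.png

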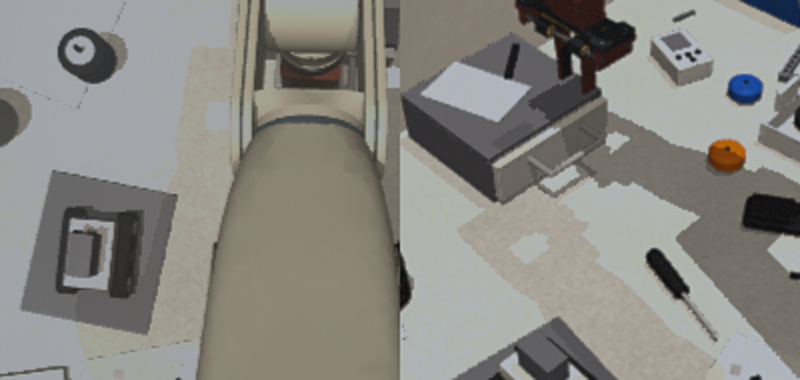

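Rover sits upright on the board centre, around (100,250). Fingers are above the handle. Going down onto the bar.

Request:
{"name": "send_rows", "arguments": {
  "grip_force": 40,
  "deltas": [
    {"jaw": 0.45, "delta_pos": [-8, 9, 20], "turn": 0},
    {"jaw": 0.45, "delta_pos": [-8, 9, 60], "turn": 0},
    {"jaw": 0.45, "delta_pos": [-8, 9, 100], "turn": 0},
    {"jaw": 0.45, "delta_pos": [-8, 9, 120], "turn": 0},
    {"jaw": 0.45, "delta_pos": [-8, 9, 135], "turn": 0},
    {"jaw": 0.45, "delta_pos": [-8, 9, 150], "turn": 0},
    {"jaw": 0.45, "delta_pos": [-8, 9, 162], "turn": 0},
    {"jaw": 0.45, "delta_pos": [-8, 9, 168], "turn": 0},
    {"jaw": 0.45, "delta_pos": [-8, 9, 168], "turn": 0}
  ]
}}

```text
t: 9.5
position: [655.3, 4.3, 48.2]
tcp_rot: [[0.052, 0.999, -0.001], [0.999, -0.052, 0.0], [-0.0, -0.001, -1.0]]
ft_force: [-0.1, -0.8, 0.4]
finger_gap: 0.451
grasp_force: 0.0
```

Request:
{"name": "send_rows", "arguments": {
  "deltas": [
    {"jaw": 0, "delta_pos": [0, 0, 0], "turn": 0},
    {"jaw": 0, "delta_pos": [0, 0, 0], "turn": 0},
    {"jaw": 0, "delta_pos": [0, 0, 0], "turn": 0},
    {"jaw": 0, "delta_pos": [0, 0, 0], "turn": 0},
    {"jaw": 0, "delta_pos": [0, 0, 0], "turn": 0}
  ]
}}

```text
t: 10.0
position: [655.6, 4.3, 49.2]
tcp_rot: [[0.052, 0.999, 0.001], [0.999, -0.052, -0.0], [0.0, 0.001, -1.0]]
ft_force: [-0.9, -0.4, 3.2]
finger_gap: 0.111
grasp_force: 40.0
```

Request:
{"name": "send_rows", "arguments": {
  "deltas": [
    {"jaw": 0, "delta_pos": [0, -5, 0], "turn": 0},
    {"jaw": 0, "delta_pos": [0, -15, 0], "turn": 0},
    {"jaw": 0, "delta_pos": [0, -30, 0], "turn": 0},
    {"jaw": 0, "delta_pos": [0, -48, 0], "turn": 0},
    {"jaw": 0, "delta_pos": [0, -68, 0], "turn": 0},
    {"jaw": 0, "delta_pos": [0, -88, 0], "turn": 0},
    {"jaw": 0, "delta_pos": [0, -108, 0], "turn": 0},
    {"jaw": 0, "delta_pos": [0, -126, 0], "turn": 0},
    {"jaw": 0, "delta_pos": [0, -142, 0], "turn": 0},
    {"jaw": 0, "delta_pos": [0, -152, 0], "turn": 0}
  ]
}}

```text
t: 11.0
position: [502.1, 11.9, 49.1]
tcp_rot: [[0.052, 0.999, 0.0], [0.999, -0.052, -0.0], [-0.0, 0.0, -1.0]]
ft_force: [0.8, -3.4, 3.4]
finger_gap: 0.111
grasp_force: 40.0
```

Request:
{"name": "send_rows", "arguments": {
  "deltas": [
    {"jaw": 0, "delta_pos": [0, -3, 0], "turn": 0},
    {"jaw": 0, "delta_pos": [0, -5, 0], "turn": 0},
    {"jaw": 0, "delta_pos": [0, -5, 0], "turn": 0}
  ]
}}

```text
t: 11.3
position: [498.3, 12.1, 49.1]
tcp_rot: [[0.052, 0.999, 0.0], [0.999, -0.052, -0.0], [-0.0, 0.0, -1.0]]
ft_force: [-0.7, -4.2, 9.1]
finger_gap: 0.115
grasp_force: 40.0
```

Request:
{"name": "send_rows", "arguments": {
  "deltas": [
    {"jaw": 0.45, "delta_pos": [0, 0, 0], "turn": 0},
    {"jaw": 0.45, "delta_pos": [0, 0, 0], "turn": 0},
    {"jaw": 0.45, "delta_pos": [0, 0, 0], "turn": 0},
    {"jaw": 0.45, "delta_pos": [0, 0, -20], "turn": 0},
    {"jaw": 0.45, "delta_pos": [0, 0, -55], "turn": 0},
    {"jaw": 0.45, "delta_pos": [0, 0, -95], "turn": 0},
    {"jaw": 0.45, "delta_pos": [0, 0, -135], "turn": 0},
    {"jaw": 0.45, "delta_pos": [0, 0, -165], "turn": 0},
    {"jaw": 0.45, "delta_pos": [0, 0, -170], "turn": 0}
  ]
}}

```text
t: 12.2
position: [500.6, 12.6, 222.1]
tcp_rot: [[0.052, 0.999, 0.006], [0.999, -0.052, 0.0], [0.001, 0.006, -1.0]]
ft_force: [-0.1, -0.5, -0.7]
finger_gap: 0.446
grasp_force: 0.0
```

```bash
python3 - <<'E'
from h import *
o=robot.get_obs();print(o["position"],rel([501,-335.5,220]),o["joint_pos"])
E
```

```text
[500.578  12.613 222.06 ] [-347.624   18.458    1.998] [  0.075  13.674 109.13    0.012  56.845   3.041]
```

Request:
{"name": "send_rows", "arguments": {
  "deltas": [
    {"jaw": 1, "delta_pos": [-20, 1, 0], "turn": 0.14},
    {"jaw": 1, "delta_pos": [-55, 3, 0], "turn": 0.28},
    {"jaw": 1, "delta_pos": [-92, 5, 0], "turn": 0.42},
    {"jaw": 1, "delta_pos": [-130, 7, 0], "turn": 0.56},
    {"jaw": 1, "delta_pos": [-168, 9, 0], "turn": 0.7},
    {"jaw": 1, "delta_pos": [-206, 11, 0], "turn": 0.84},
    {"jaw": 1, "delta_pos": [-244, 13, 0], "turn": 0.98},
    {"jaw": 1, "delta_pos": [-282, 15, 0], "turn": 1.12},
    {"jaw": 1, "delta_pos": [-318, 17, 0], "turn": 1.26},
    {"jaw": 1, "delta_pos": [-347, 18, 0], "turn": 1.4}
  ]
}}

```text
t: 13.2
position: [497.8, -336.5, 216.8]
tcp_rot: [[0.994, 0.112, -0.002], [0.112, -0.994, 0.001], [-0.002, -0.002, -1.0]]
ft_force: [0.9, 0.6, 1.7]
finger_gap: 0.998
grasp_force: 0.0
```

Request:
{"name": "send_rows", "arguments": {
  "deltas": [
    {"jaw": 1, "delta_pos": [0, 0, 30], "turn": 0.075},
    {"jaw": 1, "delta_pos": [0, 0, 70], "turn": 0.075},
    {"jaw": 1, "delta_pos": [0, 0, 95], "turn": 0.075},
    {"jaw": 1, "delta_pos": [0, 0, 110], "turn": 0.075},
    {"jaw": 1, "delta_pos": [0, 0, 110], "turn": 0.075}
  ]
}}

```text
t: 13.7
position: [497.0, -333.8, 105.7]
tcp_rot: [[0.999, 0.044, -0.004], [0.044, -0.999, 0.003], [-0.004, -0.003, -1.0]]
ft_force: [0.4, -0.4, 0.2]
finger_gap: 1.003
grasp_force: 0.0
```

```bash
python3 - <<'E'
from h import *
o=robot.get_obs();print(o["position"],np.array(o["tcp_rot"])[:,0],o["joint_pos"])
R=np.array(o["tcp_rot"])
a=cams.grab_frame("top")[180:300,340:460,::-1];b=cams.grab_frame("side")[120:240,310:430,::-1]
cv2.imwrite("pics/tab.png",cv2.resize(np.hstack([a,b]),None,fx=3.3,fy=3.3,interpolation=cv2.INTER_CUBIC))
for y in(-48,48):
  print("finger tip px",(w2px("side",o["position"]+R@[0,y,0])-[310,120])*3.3+[396,0])
E
```

```text
[ 496.957 -333.797  105.688] [ 0.999  0.044 -0.004] [-35.029  30.922 100.722   0.005  48.667  52.456]
finger tip px [518.637 146.381]
finger tip px [570.51  100.896]
```

View pics/tab.png

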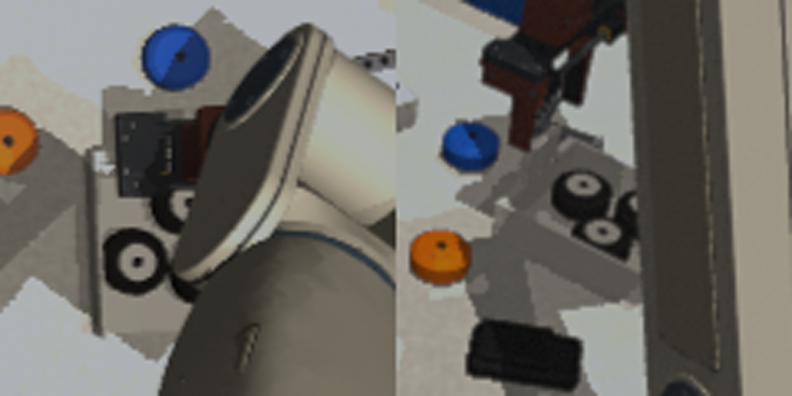

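Fingertips at (520,148) and (575,103) lie along the tab line (522,152)–(557,126). Shift +4 mm in x, descend and grip hard.

Request:
{"name": "send_rows", "arguments": {
  "grip_force": 60,
  "deltas": [
    {"jaw": 1, "delta_pos": [4, 1, 12], "turn": 0},
    {"jaw": 1, "delta_pos": [4, 1, 27], "turn": 0},
    {"jaw": 1, "delta_pos": [4, 1, 40], "turn": 0},
    {"jaw": 1, "delta_pos": [4, 1, 50], "turn": 0},
    {"jaw": 1, "delta_pos": [4, 1, 55], "turn": 0},
    {"jaw": 1, "delta_pos": [4, 1, 55], "turn": 0}
  ]
}}

```text
t: 14.4
position: [502.0, -335.5, 52.6]
tcp_rot: [[0.999, 0.044, -0.002], [0.044, -0.999, 0.001], [-0.001, -0.001, -1.0]]
ft_force: [0.3, 0.1, 0.2]
finger_gap: 0.998
grasp_force: 0.0
```

Request:
{"name": "send_rows", "arguments": {
  "deltas": [
    {"jaw": 0, "delta_pos": [0, 0, 0], "turn": 0},
    {"jaw": 0, "delta_pos": [0, 0, 0], "turn": 0},
    {"jaw": 0, "delta_pos": [0, 0, 0], "turn": 0},
    {"jaw": 0, "delta_pos": [0, 0, 0], "turn": 0},
    {"jaw": 0, "delta_pos": [0, 0, 0], "turn": 0},
    {"jaw": 0, "delta_pos": [0, 0, 0], "turn": 0}
  ]
}}

```text
t: 15.0
position: [503.1, -336.3, 54.2]
tcp_rot: [[0.999, 0.044, 0.001], [0.044, -0.999, -0.001], [0.001, 0.001, -1.0]]
ft_force: [0.5, -1.3, 2.3]
finger_gap: 0.676
grasp_force: 60.0
```

Request:
{"name": "send_rows", "arguments": {
  "deltas": [
    {"jaw": 0, "delta_pos": [0, 0, -3], "turn": 0},
    {"jaw": 0, "delta_pos": [0, 0, -6], "turn": 0},
    {"jaw": 0, "delta_pos": [0, 0, -10], "turn": 0},
    {"jaw": 0, "delta_pos": [0, 0, -15], "turn": 0},
    {"jaw": 0, "delta_pos": [0, 0, -15], "turn": 0}
  ]
}}

```text
t: 15.5
position: [503.0, -336.1, 69.4]
tcp_rot: [[0.999, 0.044, 0.001], [0.044, -0.999, -0.001], [0.001, 0.001, -1.0]]
ft_force: [0.2, 0.1, -3.1]
finger_gap: 0.679
grasp_force: 60.0
```

```bash
python3 - <<'E'
from h import *
o=robot.get_obs();print(o["position"],o["ft_force"],o["wrist_torque"],o["grasp_force"])
a=cams.grab_frame("top")[180:300,340:460,::-1];b=cams.grab_frame("side")[120:240,310:430,::-1]
cv2.imwrite("pics/lift.png",cv2.resize(np.hstack([a,b]),None,fx=3.3,fy=3.3,interpolation=cv2.INTER_CUBIC))
E
```

```text
[ 502.968 -336.053   69.425] [ 0.16   0.063 -3.109] [ 0.009 -0.233 -0.043] 59.998149275779724
```

View pics/lift.png

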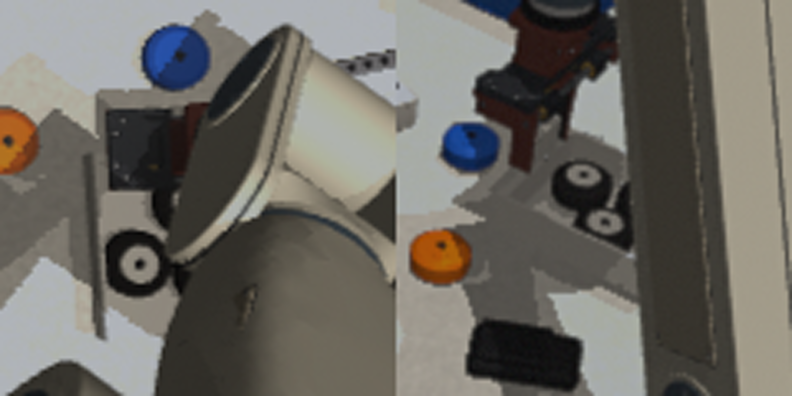

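The tray is lifted level and the wheels are in it; the wrist moment of 0.23 Nm matches a fully carried tray. Plan:
1. Carry the tray high and turn it so the mouth faces the unit, over the open drawer.
2. Ease the grip so the tray pivots about the tab.

Request:
{"name": "send_rows", "arguments": {
  "deltas": [
    {"jaw": 0, "delta_pos": [0, 0, -5], "turn": 0},
    {"jaw": 0, "delta_pos": [0, 0, -18], "turn": 0},
    {"jaw": 0, "delta_pos": [0, 0, -38], "turn": 0},
    {"jaw": 0, "delta_pos": [0, 0, -60], "turn": 0},
    {"jaw": 0, "delta_pos": [0, 0, -85], "turn": 0},
    {"jaw": 0, "delta_pos": [0, 0, -110], "turn": 0},
    {"jaw": 0, "delta_pos": [0, 0, -135], "turn": 0},
    {"jaw": 0, "delta_pos": [0, 0, -155], "turn": 0},
    {"jaw": 0, "delta_pos": [0, 0, -170], "turn": 0},
    {"jaw": 0, "delta_pos": [0, 0, -175], "turn": 0}
  ]
}}

```text
t: 16.6
position: [503.3, -336.3, 246.0]
tcp_rot: [[0.999, 0.044, 0.003], [0.044, -0.999, -0.002], [0.003, 0.002, -1.0]]
ft_force: [0.6, 0.6, -4.0]
finger_gap: 0.673
grasp_force: 60.0
```

Request:
{"name": "send_rows", "arguments": {
  "deltas": [
    {"jaw": 0, "delta_pos": [1, -5, 0], "turn": 0},
    {"jaw": 0, "delta_pos": [2, -16, 0], "turn": 0},
    {"jaw": 0, "delta_pos": [4, -33, 0], "turn": 0},
    {"jaw": 0, "delta_pos": [7, -56, 0], "turn": 0},
    {"jaw": 0, "delta_pos": [10, -82, 0], "turn": 0},
    {"jaw": 0, "delta_pos": [13, -110, 0], "turn": 0},
    {"jaw": 0, "delta_pos": [16, -138, 0], "turn": 0},
    {"jaw": 0, "delta_pos": [20, -166, 0], "turn": 0},
    {"jaw": 0, "delta_pos": [23, -194, 0], "turn": 0},
    {"jaw": 0, "delta_pos": [26, -222, 0], "turn": 0}
  ]
}}

```text
t: 17.6
position: [518.0, -110.4, 242.8]
tcp_rot: [[0.999, 0.044, -0.002], [0.044, -0.999, 0.001], [-0.002, -0.001, -1.0]]
ft_force: [0.6, -0.2, -3.9]
finger_gap: 0.678
grasp_force: 60.0
```

Request:
{"name": "send_rows", "arguments": {
  "deltas": [
    {"jaw": 0, "delta_pos": [3, -26, 0], "turn": 0},
    {"jaw": 0, "delta_pos": [6, -50, 0], "turn": 0},
    {"jaw": 0, "delta_pos": [9, -72, 0], "turn": 0},
    {"jaw": 0, "delta_pos": [12, -90, 0], "turn": 0},
    {"jaw": 0, "delta_pos": [14, -105, 0], "turn": 0},
    {"jaw": 0, "delta_pos": [15, -115, 0], "turn": 0},
    {"jaw": 0, "delta_pos": [16, -121, 0], "turn": 0},
    {"jaw": 0, "delta_pos": [16, -123, 0], "turn": 0},
    {"jaw": 0, "delta_pos": [16, -123, 0], "turn": 0}
  ]
}}

```text
t: 18.5
position: [529.4, 10.5, 243.6]
tcp_rot: [[0.999, 0.044, -0.0], [0.044, -0.999, -0.0], [-0.0, 0.0, -1.0]]
ft_force: [-0.4, 0.2, -3.8]
finger_gap: 0.678
grasp_force: 60.0
```

```bash
python3 - <<'E'
from h import *
o=robot.get_obs();print(o["position"],o["ft_force"],o["wrist_torque"],o["joint_pos"],rel([530,11,230]))
E
```

```text
[529.384  10.547 243.594] [-0.389  0.24  -3.825] [ 0.079 -0.235  0.088] [ -0.142  14.765 104.354  -0.009  60.891  87.352] [ 0.638 -0.428 13.594]
```

Request:
{"name": "send_rows", "arguments": {
  "deltas": [
    {"jaw": 0, "delta_pos": [0, 0, 0], "turn": -0.03},
    {"jaw": 0, "delta_pos": [0, 0, 0], "turn": -0.09},
    {"jaw": 0, "delta_pos": [0, 0, 0], "turn": -0.18},
    {"jaw": 0, "delta_pos": [0, 0, 0], "turn": -0.3},
    {"jaw": 0, "delta_pos": [0, 0, 0], "turn": -0.42},
    {"jaw": 0, "delta_pos": [0, 0, 0], "turn": -0.54},
    {"jaw": 0, "delta_pos": [0, 0, 0], "turn": -0.66},
    {"jaw": 0, "delta_pos": [0, 0, 0], "turn": -0.78},
    {"jaw": 0, "delta_pos": [0, 0, 0], "turn": -0.9},
    {"jaw": 0, "delta_pos": [0, 0, 0], "turn": -1.02}
  ]
}}

```text
t: 19.5
position: [529.3, 10.0, 243.6]
tcp_rot: [[0.481, 0.877, -0.0], [0.877, -0.481, 0.0], [-0.0, -0.0, -1.0]]
ft_force: [0.8, -0.2, -3.4]
finger_gap: 0.677
grasp_force: 60.0
```

Request:
{"name": "send_rows", "arguments": {
  "deltas": [
    {"jaw": 0, "delta_pos": [0, 0, 0], "turn": -0.12},
    {"jaw": 0, "delta_pos": [0, 0, 0], "turn": -0.24},
    {"jaw": 0, "delta_pos": [0, 0, 0], "turn": -0.36},
    {"jaw": 0, "delta_pos": [0, 0, 0], "turn": -0.48},
    {"jaw": 0, "delta_pos": [0, 0, 0], "turn": -0.6},
    {"jaw": 0, "delta_pos": [0, 0, 0], "turn": -0.72},
    {"jaw": 0, "delta_pos": [0, 0, 0], "turn": -0.84},
    {"jaw": 0, "delta_pos": [0, 0, 0], "turn": -0.96},
    {"jaw": 0, "delta_pos": [0, 0, 0], "turn": -1.08},
    {"jaw": 0, "delta_pos": [0, 0, 0], "turn": -1.2}
  ]
}}

```text
t: 20.5
position: [529.1, 10.0, 243.5]
tcp_rot: [[-0.643, 0.766, -0.001], [0.766, 0.643, 0.0], [0.001, -0.001, -1.0]]
ft_force: [0.1, -0.1, -3.2]
finger_gap: 0.678
grasp_force: 60.0
```

Request:
{"name": "send_rows", "arguments": {
  "deltas": [
    {"jaw": 0, "delta_pos": [0, 0, 0], "turn": -0.12},
    {"jaw": 0, "delta_pos": [0, 0, 0], "turn": -0.24},
    {"jaw": 0, "delta_pos": [0, 0, 0], "turn": -0.36},
    {"jaw": 0, "delta_pos": [0, 0, 0], "turn": -0.48},
    {"jaw": 0, "delta_pos": [0, 0, 0], "turn": -0.6},
    {"jaw": 0, "delta_pos": [0, 0, 0], "turn": -0.7},
    {"jaw": 0, "delta_pos": [0, 0, 0], "turn": -0.78},
    {"jaw": 0, "delta_pos": [0, 0, 0], "turn": -0.82},
    {"jaw": 0, "delta_pos": [0, 0, 0], "turn": -0.827},
    {"jaw": 0, "delta_pos": [0, 0, 0], "turn": -0.827}
  ]
}}

```text
t: 21.5
position: [529.3, 10.2, 243.6]
tcp_rot: [[-0.999, 0.052, -0.001], [0.052, 0.999, -0.0], [0.001, -0.0, -1.0]]
ft_force: [0.1, -0.5, -3.4]
finger_gap: 0.681
grasp_force: 60.0
```

```bash
python3 - <<'E'
from h import *
o=robot.get_obs();print(o["position"],o["tcp_rot"][:2],o["wrist_torque"],o["joint_pos"],rel([530,11,206]))
a=cams.grab_frame("top")[100:280,180:380,::-1];b=cams.grab_frame("side")[80:260,160:360,::-1]
cv2.imwrite("pics/pre.png",cv2.resize(np.hstack([a,b]),None,fx=2,fy=2,interpolation=cv2.INTER_CUBIC))
E
```

```text
[529.26   10.194 243.565] [[-0.999  0.052 -0.001]
 [ 0.052  0.999 -0.   ]] [0.036 0.073 0.038] [ -0.181  14.767 104.355  -0.006  60.913 -87.22 ] [-0.72   0.848 37.565]
```

View pics/pre.png

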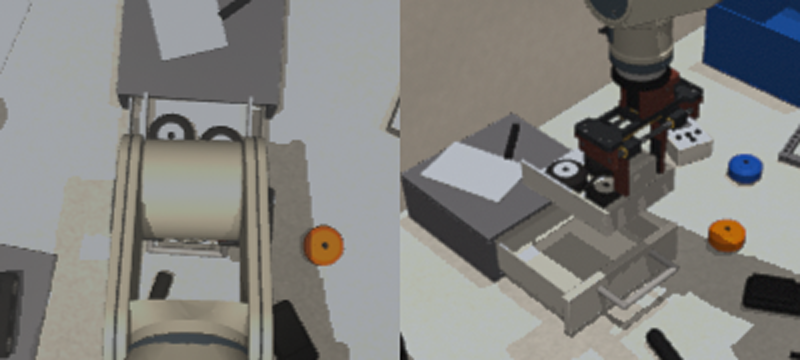

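The tray is level over the open drawer: top view shows its walls at columns 140–258 inside the drawer, side view shows the wheels at (567,168) and (603,185). Lower it, then ease the grip.

Request:
{"name": "send_rows", "arguments": {
  "deltas": [
    {"jaw": 0, "delta_pos": [0, 1, 8], "turn": 0},
    {"jaw": 0, "delta_pos": [0, 1, 20], "turn": 0},
    {"jaw": 0, "delta_pos": [0, 1, 32], "turn": 0},
    {"jaw": 0, "delta_pos": [0, 1, 37], "turn": 0},
    {"jaw": 0, "delta_pos": [0, 1, 37], "turn": 0}
  ]
}}

```text
t: 22.1
position: [528.7, 11.7, 205.2]
tcp_rot: [[-0.999, 0.051, -0.003], [0.051, 0.999, -0.0], [0.003, -0.0, -1.0]]
ft_force: [0.1, -0.2, -4.1]
finger_gap: 0.676
grasp_force: 60.0
```

Request:
{"name": "send_rows", "arguments": {
  "grip_force": 20,
  "deltas": [
    {"jaw": 0, "delta_pos": [0, 0, 0], "turn": 0},
    {"jaw": 0, "delta_pos": [0, 0, 0], "turn": 0},
    {"jaw": 0, "delta_pos": [0, 0, 0], "turn": 0},
    {"jaw": 0, "delta_pos": [0, 0, 0], "turn": 0}
  ]
}}

```text
t: 22.5
position: [529.8, 11.6, 207.1]
tcp_rot: [[-0.999, 0.051, 0.001], [0.051, 0.999, 0.0], [-0.001, 0.0, -1.0]]
ft_force: [0.0, 0.8, -3.2]
finger_gap: 0.682
grasp_force: 20.0
```

Request:
{"name": "send_rows", "arguments": {
  "grip_force": 12,
  "deltas": [
    {"jaw": 0, "delta_pos": [0, 0, 0], "turn": 0},
    {"jaw": 0, "delta_pos": [0, 0, 0], "turn": 0},
    {"jaw": 0, "delta_pos": [0, 0, 0], "turn": 0},
    {"jaw": 0, "delta_pos": [0, 0, 0], "turn": 0}
  ]
}}

```text
t: 22.9
position: [529.2, 11.7, 206.6]
tcp_rot: [[-0.999, 0.051, -0.001], [0.051, 0.999, 0.0], [0.001, 0.0, -1.0]]
ft_force: [-0.2, -0.2, -3.2]
finger_gap: 0.684
grasp_force: 12.0
```

```bash
python3 - <<'E'
from h import *
o=robot.get_obs();print(o["position"],o["ft_force"],o["wrist_torque"],o["grasp_force"],o["finger_gap"])
E
```

```text
[529.249  11.66  206.561] [-0.193 -0.169 -3.202] [ 0.073 -0.118  0.038] 11.999302357435226 0.6843411778474948
```

```bash
cat >> h.py <<'E'
def dif(f,save=True):
    a=cams.grab_frame("side").astype(int);p=f"{f}.npy"
    import os
    if os.path.exists(p):
        m=(np.abs(a-np.load(p)).max(2)>40);v,u=np.nonzero(m);print("changed",m.sum(),u.mean() if m.sum() else 0,v.mean() if m.sum() else 0)
    if save:np.save(p,a)
E
python3 -c "
from h import *
dif('s')"
```

Request:
{"name": "send_rows", "arguments": {
  "grip_force": 8,
  "deltas": [
    {"jaw": 0, "delta_pos": [0, 0, 0], "turn": 0},
    {"jaw": 0, "delta_pos": [0, 0, 0], "turn": 0},
    {"jaw": 0, "delta_pos": [0, 0, 0], "turn": 0},
    {"jaw": 0, "delta_pos": [0, 0, 0], "turn": 0}
  ]
}}

```text
t: 23.35
position: [529.8, 11.6, 206.9]
tcp_rot: [[-0.999, 0.051, 0.001], [0.051, 0.999, -0.0], [-0.001, -0.0, -1.0]]
ft_force: [0.3, -0.1, -2.9]
finger_gap: 0.684
grasp_force: 8.0
```

```bash
python3 -c "
from h import *
dif('s')"
```

```text
changed 286 256.35664335664336 198.56993006993008
```

Request:
{"name": "send_rows", "arguments": {
  "grip_force": 5.5,
  "deltas": [
    {"jaw": 0, "delta_pos": [0, 0, 0], "turn": 0},
    {"jaw": 0, "delta_pos": [0, 0, 0], "turn": 0},
    {"jaw": 0, "delta_pos": [0, 0, 0], "turn": 0},
    {"jaw": 0, "delta_pos": [0, 0, 0], "turn": 0}
  ]
}}

```text
t: 23.8
position: [529.6, 11.7, 206.8]
tcp_rot: [[-0.999, 0.051, 0.0], [0.051, 0.999, 0.0], [-0.0, 0.0, -1.0]]
ft_force: [-0.3, 0.1, -2.7]
finger_gap: 0.684
grasp_force: 5.5
```

```bash
python3 -c "
from h import *
dif('s');print(robot.get_obs()['ft_force'])"
```

```text
changed 474 245.05274261603375 199.18565400843883
[ 0.626  0.245 -2.098]
```

```bash
cat >> h.py <<'E'
def asc(n,u0,v0,w,h,sx=1,sy=2):
    g=cv2.cvtColor(cams.grab_frame(n),cv2.COLOR_RGB2GRAY)[v0:v0+h,u0:u0+w]
    g=cv2.resize(g,(w//sx,h//sy),interpolation=cv2.INTER_AREA)
    for r in g:print("".join("#%+-. "[min(5,int(x)//38)] for x in r))
E
python3 -c "
from h import *
o=robot.get_obs();print(o['ft_force'],o['wrist_torque'])
asc('side',210,135,110,110)"
```

```text
[ 0.626  0.245 -2.098] [ 0.069 -0.186 -0.009]
-----+-------------------------...........................-+############################%%%%%#####%+-.........
---++++++-------------------...............................-%###########################%%%%%#%%###%-.........
++++++++++++-------------..................................-%##########################%%%%########%+.........
++++++%%%%+++++-------.....................................+%######################################%-.........
+++++%###%++++++++--.......................................%#################%####################%-..........
+++++%###%++++++++++--.................................--%%##################################%%####%-.........
++++%###%++++++++++++++--...........................--+%#########%%%#########################%###%+...........
++++%###%++++++++++++++++++-.....................-+%%###%+-%#######################%%#######%-+%%%-...........
+++%###%++++++++++++++++++++++-.........--+%%%%%%%####%---+%%%++%#################%%%%######+.....-.---+---...
+++%###%+++++++++++++++++++++++++--..-+%%#%%#%#%#%#####
[... 4350 characters left out ...]
+++--.....................------++
......................-+++++++++++-+++++++++++++++++++++++++++++++++++++++++--.............................--+
.........................-++++++++-++++++++++++++++++++++++++++++++++++++--...................................
............................-+++++-+++++++++++++++---++++++++++++++++++-......................................
..............................-+++++++++++++++++-.....-++++-++++++++--........................................
................................+++++++++++++-..........--++++++++-...........................................
................................-+++++++++-................--++--..........----...............................
```

```bash
python3 -c "
from h import *
print('hubs if z=52 in drawer',px2w('side',251,189,52),px2w('side',232,201,52))
piv=np.array([529.5,11.6,226.]);ux=np.array([.999,-.051,0]);uy=np.array([.051,.999,0]);uz=np.array([0,0,1.])
for T in(0,10,20,30,40,50):
  c,s=np.cos(np.radians(T)),np.sin(np.radians(T))
  f=lambda a,b,y:w2px('side',piv+ux*(a*c+b*s)+uz*(-a*s+b*c)+uy*y)
  print(T,'mouth wall tops',f(165,-30,70),f(165,-30,-70),'rear wall top',f(0,-30,70))
"; 
```

```text
hubs if z=52 in drawer [686.652 -34.093  52.   ] [691.725  46.961  52.   ]
0 mouth wall tops [221.278 168.196] [255.997 147.694] rear wall top [260.924 194.993]
10 mouth wall tops [223.7  176.86] [257.937 156.164] rear wall top [262.253 195.77 ]
20 mouth wall tops [227.098 185.629] [260.898 164.686] rear wall top [263.544 196.278]
30 mouth wall tops [231.372 194.303] [264.789 173.067] rear wall top [264.757 196.501]
40 mouth wall tops [236.415 202.697] [269.508 181.124] rear wall top [265.857 196.429]
50 mouth wall tops [242.112 210.632] [274.946 188.683] rear wall top [266.809 196.063]
```

```bash
python3 -c "
from h import *
F=[];T=[]
for i in range(8):
  im=cams.grab_frame('side');o=robot.get_obs();F.append(o['ft_force']);T.append(o['wrist_torque'])
print(np.mean(F,0),np.mean(T,0),np.std(F,0),o['finger_gap'],o['t'])
g=cv2.cvtColor(im,cv2.COLOR_RGB2GRAY);np.save('now.npy',im)
for v in range(176,214,2):print(v,' '.join('%3d'%x for x in g[v,222:290:2]))
"
```

```text
[-0.003 -0.05  -1.816] [ 0.037 -0.133  0.005] [0.486 0.365 0.546] 0.6824986637491526 24.3
176  99  99  98  99  99  99  99  99 100  95  57  62  86  89  87  87  90 103 103 102 124 142  60  29  31  29  92 103 102 102 103 103 104 101
178  99  99  99  99  99  99  99  99  74  53  84  87  88  90  87  87  89 103 103 103 101 109  87  28  29  28  87 116 103 103 102 102 103 103
180  99  99  99  99  99 100  96  55  68  85  87  93  97  96  95  89  89 103 103 104 103 104  67  31  30  31  88 111 102 103 102 103 103 103
182 100  99  99 101  99  61  59  85  86  88  96  97  95  97  95 112 116 103 102 103 103 103  69  28  30  30  87 103 102 167 165 113 102 105
184  98 100 100  89  56  63  87  87  92  96  96  96  93  91  93 174 174 175 112 101 102 104  70  29  30  31  85 102 114 174 172 174 106 103
186 100  95  60  68  86  87  89  96  97  96  97  61  61 122 151 144  68  91 173 134 102 103 104  64  33  30  72 103 123 172 171 182 179 125
188  74  47  85  87  87  92  96  96  97  97  64  44 181 187 120 180 180  47  55 180 174 114 103  90  84  43  84 117 174 167 181 183 183 179
190  70  87  88  89  96  96  9
[... 949 characters left out ...]

204 182 179  36  33  34  33  33  35  36  43  69  97 105 104 103 103 103 103 103 103 103 103 103 103 148 184 173 172 171 172 174 130  80  88
206 184 182  64  22  32  35  36  36 115 102 105 103 104 103 102 103 103 103 103 103 103 103 103 102 111 178 181 172 172 170 116  79  75  73
208 184 183 116  23  21  24  26  23  46 105 103 103 102 103 102 103 103 103 103 103 104 103 103 103 104 125 184 172 162  93  87  85  75  75
210 180 183 181 118  83  37  30  31  47  92 102 104 103 102 104 103 103 103 104 103 103 103 103 102 102 103 175 131  83  87  87  87  88  80
212 111 178 185 181 182 172 124 180 179 176 106 103 103 103 103 103 104 103 103 103 103 106 103 108  98  94  86  85  86  87  86  86  88  89
```

Mean force dropped from about −3.2 to −1.8 N, so the tray is now empty. Firm the grip, rise, and look.

Request:
{"name": "send_rows", "arguments": {
  "grip_force": 30,
  "deltas": [
    {"jaw": 0, "delta_pos": [0, 0, 0], "turn": 0},
    {"jaw": 0, "delta_pos": [0, 0, 0], "turn": 0},
    {"jaw": 0, "delta_pos": [0, 0, -5], "turn": 0},
    {"jaw": 0, "delta_pos": [0, 0, -15], "turn": 0},
    {"jaw": 0, "delta_pos": [0, 0, -30], "turn": 0},
    {"jaw": 0, "delta_pos": [0, 0, -50], "turn": 0},
    {"jaw": 0, "delta_pos": [0, 0, -72], "turn": 0},
    {"jaw": 0, "delta_pos": [0, 0, -92], "turn": 0},
    {"jaw": 0, "delta_pos": [0, 0, -105], "turn": 0},
    {"jaw": 0, "delta_pos": [0, 0, -110], "turn": 0}
  ]
}}

```text
t: 25.3
position: [530.2, 11.6, 318.6]
tcp_rot: [[-0.999, 0.051, 0.003], [0.051, 0.999, -0.0], [-0.003, 0.0, -1.0]]
ft_force: [0.6, 0.5, -1.7]
finger_gap: 0.678
grasp_force: 30.0
```

```bash
python3 - <<'E'
from h import *
o=robot.get_obs();print(o["position"],o["ft_force"],rel([345,-340,315]))
im=cams.grab_frame("side")
g=cv2.cvtColor(im,cv2.COLOR_RGB2GRAY)
# dark tyres in the drawer area
m=(g[165:235,200:310]<50).astype(np.uint8)
n,l,s,c=cv2.connectedComponentsWithStats(m)
for i in range(1,n):
  if s[i,4]>25:print(s[i],c[i]+[200,165])
asc("side",210,165,90,56)
E
```

```text
[530.181  11.649 318.613] [ 0.594  0.483 -1.708] [ 167.087 -360.602    3.084]
[ 26  22  34  24 344] [242.988 201.82 ]
.............-+++++++++++++++++++++++++++++++++++%+....---................................
...........-++++++++++++++++++++++++++++++++++%%%++-+++++-................................
.........-+++++++++++++++++++++++++++++++++%++++++++++++++-...............................
........-++++++++++++++++++++++++++++++++++++++++++++++++++-..............................
......-+++++++++++++++++++++++++++++++++++++++++++++++++++++-.............................
....-+++++++++++++++++++++++++++++++++++++++++++++++++++++++++............................
..-++++++++++++++++++++++++++++++++++++++++++++++++++++++++++++-..........................
-+++++++++++++++++++++++++%+++++++++++++++++++++++++++++++++++--...---....................
+++++++++++++++++++++++%%%+++++++++++++++++++++++++++++++++++--..--++++---................
++++++++++++++++++++%%%+++++++++++++++++++++++++++++++++++++++++------++--+---............
+++++++++++++++++%%%+++++++++++++++++++++++++++-.--++++++++++++++++++---
[... 865 characters left out ...]
############%+++++%#%+++------------+++++++++++++++++++++++++--
++++++--........+#############################%+-+++++++---++++++++++++++++++++++++++++++-
+++++++++-.......-+%%########%%+++%#########%%++--+++++++++++++++++++++++++++++++----+++--
++++++++++++-........--++------++++++%%+++++++----+++++++++++++++++++++++++++++++++------+
++++++++++++++--...............--+++++++++++---++++-++++++++++++++++++++++++++++++++--.--+
%%+++++++++++++++--..............---+++-----++++-....--+++++++++++++++++++++++++++-----+++
%%++++++++++++++++++-.................---++++-......--++++++++++++++++++++++++++-.--+++--+
-...-++++++++++++++++++-................---......--++++++++++++++++++++++++++----++++-----
```

ASCII of the side view shows three hubs in the drawer, at about (233,200), (251,189) and (251,200). Now carry the tray back to its bare patch of desk.

Request:
{"name": "send_rows", "arguments": {
  "deltas": [
    {"jaw": 0, "delta_pos": [4, -8, 0], "turn": 0},
    {"jaw": 0, "delta_pos": [12, -25, 0], "turn": 0},
    {"jaw": 0, "delta_pos": [24, -51, 0], "turn": 0},
    {"jaw": 0, "delta_pos": [38, -82, 0], "turn": 0},
    {"jaw": 0, "delta_pos": [54, -116, 0], "turn": 0},
    {"jaw": 0, "delta_pos": [70, -150, 0], "turn": 0},
    {"jaw": 0, "delta_pos": [86, -184, 0], "turn": 0},
    {"jaw": 0, "delta_pos": [102, -218, 0], "turn": 0},
    {"jaw": 0, "delta_pos": [117, -252, 0], "turn": 0},
    {"jaw": 0, "delta_pos": [131, -284, 0], "turn": 0}
  ]
}}

```text
t: 26.4
position: [382.3, -266.5, 315.6]
tcp_rot: [[-0.999, 0.051, -0.002], [0.051, 0.999, 0.001], [0.002, 0.001, -1.0]]
ft_force: [0.2, -0.6, -2.0]
finger_gap: 0.68
grasp_force: 30.0
```

Request:
{"name": "send_rows", "arguments": {
  "deltas": [
    {"jaw": 0, "delta_pos": [12, -27, 0], "turn": 0},
    {"jaw": 0, "delta_pos": [22, -49, 0], "turn": 0},
    {"jaw": 0, "delta_pos": [30, -65, 0], "turn": 0},
    {"jaw": 0, "delta_pos": [34, -74, 0], "turn": 0},
    {"jaw": 0, "delta_pos": [36, -77, 0], "turn": 0},
    {"jaw": 0, "delta_pos": [36, -77, 0], "turn": 0}
  ]
}}

```text
t: 27.0
position: [344.1, -340.2, 316.2]
tcp_rot: [[-0.999, 0.051, -0.001], [0.051, 0.999, 0.001], [0.001, 0.001, -1.0]]
ft_force: [0.4, 0.1, -2.3]
finger_gap: 0.68
grasp_force: 30.0
```

```bash
python3 - <<'E'
from h import *
o=robot.get_obs();print(o["t"],o["position"],o["ft_force"],o["joint_pos"],rel([345,-340,54]))
E
```

```text
27.0 [ 344.059 -340.185  316.199] [ 0.371  0.115 -2.337] [ -46.089    6.049  105.005    0.008   69.007 -133.153] [ -1.112   0.018 262.199]
```

Request:
{"name": "send_rows", "arguments": {
  "deltas": [
    {"jaw": 0, "delta_pos": [-1, 0, 10], "turn": 0},
    {"jaw": 0, "delta_pos": [-1, 0, 30], "turn": 0},
    {"jaw": 0, "delta_pos": [-1, 0, 55], "turn": 0},
    {"jaw": 0, "delta_pos": [-1, 0, 80], "turn": 0},
    {"jaw": 0, "delta_pos": [-1, 0, 105], "turn": 0},
    {"jaw": 0, "delta_pos": [-1, 0, 125], "turn": 0},
    {"jaw": 0, "delta_pos": [-1, 0, 137], "turn": 0},
    {"jaw": 0, "delta_pos": [-1, 0, 140], "turn": 0},
    {"jaw": 0, "delta_pos": [-1, 0, 140], "turn": 0}
  ]
}}

```text
t: 27.9
position: [345.6, -340.2, 176.6]
tcp_rot: [[-0.999, 0.05, -0.0], [0.05, 0.999, 0.0], [0.0, 0.0, -1.0]]
ft_force: [-0.3, 0.1, -2.0]
finger_gap: 0.678
grasp_force: 30.0
```

Request:
{"name": "send_rows", "arguments": {
  "grip_force": 7,
  "deltas": [
    {"jaw": 0, "delta_pos": [0, 0, 4], "turn": 0},
    {"jaw": 0, "delta_pos": [0, 0, 8], "turn": 0},
    {"jaw": 0, "delta_pos": [0, 0, 13], "turn": 0},
    {"jaw": 0, "delta_pos": [0, 0, 18], "turn": 0},
    {"jaw": 0, "delta_pos": [0, 0, 23], "turn": 0},
    {"jaw": 0, "delta_pos": [0, 0, 28], "turn": 0},
    {"jaw": 0, "delta_pos": [0, 0, 33], "turn": 0},
    {"jaw": 0, "delta_pos": [0, 0, 38], "turn": 0},
    {"jaw": 0, "delta_pos": [0, 0, 43], "turn": 0},
    {"jaw": 0, "delta_pos": [0, 0, 48], "turn": 0}
  ]
}}

```text
t: 28.9
position: [344.8, -340.6, 129.0]
tcp_rot: [[-0.999, 0.05, -0.001], [0.05, 0.999, -0.0], [0.001, -0.0, -1.0]]
ft_force: [-6.3, 0.5, 9.5]
finger_gap: 0.676
grasp_force: 7.0
```

```bash
python3 - <<'E'
from h import *
o=robot.get_obs();print(o["position"],o["ft_force"],o["wrist_torque"],o["finger_gap"],rel([344,-340,56]))
E
```

```text
[ 344.758 -340.598  128.968] [-6.267  0.549  9.457] [ 0.153  0.937 -0.007] 0.6763073921923742 [ 0.702  0.57  72.969]
```

Request:
{"name": "send_rows", "arguments": {
  "grip_force": 4,
  "deltas": [
    {"jaw": 0, "delta_pos": [0, 0, 0], "turn": 0},
    {"jaw": 0, "delta_pos": [2, 0, 4], "turn": 0},
    {"jaw": 0, "delta_pos": [4, 0, 9], "turn": 0},
    {"jaw": 0, "delta_pos": [6, 0, 14], "turn": 0},
    {"jaw": 0, "delta_pos": [8, 0, 19], "turn": 0},
    {"jaw": 0, "delta_pos": [10, 0, 24], "turn": 0},
    {"jaw": 0, "delta_pos": [12, 0, 29], "turn": 0},
    {"jaw": 0, "delta_pos": [14, 0, 34], "turn": 0},
    {"jaw": 0, "delta_pos": [14, 0, 34], "turn": 0}
  ]
}}

```text
t: 29.8
position: [330.8, -339.3, 93.9]
tcp_rot: [[-0.999, 0.051, -0.001], [0.051, 0.999, 0.001], [0.001, 0.001, -1.0]]
ft_force: [-0.3, 0.3, 0.1]
finger_gap: 0.008
grasp_force: 0.0
```

```bash
python3 - <<'E'
from h import *
o=robot.get_obs();print(o["position"],o["ft_force"],o["wrist_torque"],o["finger_gap"])
asc("side",320,130,90,100)
E
```

```text
[ 330.844 -339.327   93.901] [-0.276  0.293  0.111] [ 0.041 -0.143 -0.056] 0.007882935738864881
..............................--+%%%######%+-................................+%%%%%%%%%%%%
...................................-++%%%+-..................................+%%%%%%%%%%%%
............................................----.............................+%%%%%%%%%%%%
...........................................-+%%++............................%%%%%%%%%%%%%
..........................................-+%++%-...........................-%%%%%%%%%%%%%
........................................-+%++%+-............................-%%%%%%%%%%%%%
.......................................-+%++%+..............................+%%%%%%%%%%%%%
.....................................-+%%+%%-.............................-+%%%%%%%%%%%%%%
....................................-+%%+%+...........................---+++%%%%%%%%%%%%%%
..................................-++%%+%-...........................++----+%%%%%%%%%%%%%%
.................................-+%%+%+-...........................-+++++++%%%%%%%%%%%%%%
...
[... 2845 characters left out ...]
..-++++++++++++++++++++++++++++++++++++++++%%%%%%%%%%%%%%%%%%%-
................+%+++------...-+++++++++++++++++++++++++++++++++++++++%%%%%%%%%%%%%%+%%%%-
.............-%############%%%%%%%%%%%+++++++++++++++++++++++++++++++%%%%%%%%%%%%%%%%%%%%-
............-%########################%%%%%+++++++++++++-------------+%%%%%%%%%%%%%%%%%%+-
............+################################%%+++++++++--......-...-+%%%%%%%%%%%%%%%%%%+-
............%#################################%++++++++++-....-.--..-+%%%####%%%%%%%%%%%--
...........-%#################################%++++++++++-..........-%%######%%%%%%%%%%%--
...........%##################################++++++++++++.........--%######%##%%%%%%%%%--
```

The tab slipped out of the loose grip. Rise clear and look (last picture: both cameras in one).

Request:
{"name": "send_rows", "arguments": {
  "deltas": [
    {"jaw": 0, "delta_pos": [0, 0, -5], "turn": 0},
    {"jaw": 0, "delta_pos": [0, 0, -15], "turn": 0},
    {"jaw": 0, "delta_pos": [0, 0, -30], "turn": 0},
    {"jaw": 0, "delta_pos": [0, 0, -55], "turn": 0},
    {"jaw": 0, "delta_pos": [0, 0, -90], "turn": 0},
    {"jaw": 0, "delta_pos": [0, 0, -130], "turn": 0},
    {"jaw": 0, "delta_pos": [0, 0, -170], "turn": 0},
    {"jaw": 0, "delta_pos": [0, 0, -200], "turn": 0},
    {"jaw": 0, "delta_pos": [0, 0, -210], "turn": 0}
  ]
}}

```text
t: 30.75
position: [332.5, -340.8, 309.1]
tcp_rot: [[-0.999, 0.051, 0.005], [0.051, 0.999, -0.005], [-0.005, -0.005, -1.0]]
ft_force: [0.5, 0.6, 0.2]
finger_gap: 0.007
grasp_force: 0.0
```

Request:
{"name": "send_rows", "arguments": {
  "deltas": [
    {"jaw": 0, "delta_pos": [0, -40, 0], "turn": 0},
    {"jaw": 0, "delta_pos": [0, -80, 0], "turn": 0},
    {"jaw": 0, "delta_pos": [0, -120, 0], "turn": 0},
    {"jaw": 0, "delta_pos": [0, -160, 0], "turn": 0},
    {"jaw": 0, "delta_pos": [0, -200, 0], "turn": 0},
    {"jaw": 0, "delta_pos": [0, -235, 0], "turn": 0.1},
    {"jaw": 0, "delta_pos": [0, -250, 0], "turn": 0.2},
    {"jaw": 0, "delta_pos": [0, -250, 0], "turn": 0.2}
  ]
}}

```text
t: 31.55
position: [317.9, -590.7, 303.2]
tcp_rot: [[-0.968, 0.251, -0.001], [0.251, 0.968, 0.001], [0.001, 0.001, -1.0]]
ft_force: [0.7, -0.2, 0.0]
finger_gap: 0.002
grasp_force: 0.0
```

```bash
python3 - <<'E'
from h import *
o=robot.get_obs();print(o["position"],o["ft_force"],o["joint_pos"])
a=cams.grab_frame("top")[140:340,200:440,::-1];b=cams.grab_frame("side")[100:300,200:440,::-1]
np.save("a.npy",a);np.save("b.npy",b)
cv2.imwrite("pics/end.png",cv2.resize(np.hstack([a,b]),None,fx=1.66,fy=1.66,interpolation=cv2.INTER_CUBIC))
E
```

```text
[ 317.907 -590.695  303.211] [ 0.663 -0.241  0.039] [ -62.724   24.012   82.733   -0.009   73.338 -138.199]
```

View pics/end.png

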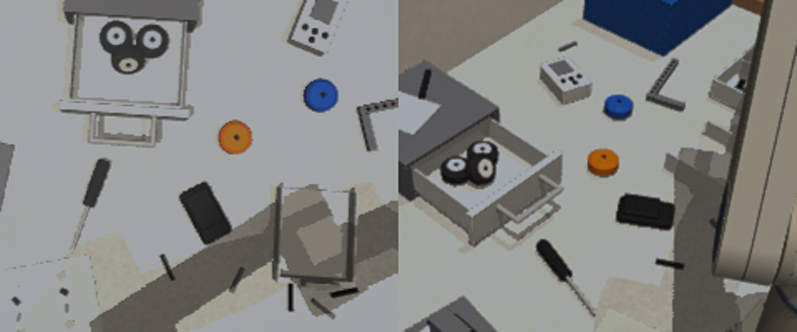

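The last picture shows three wheels in the drawer at (116,36), (152,38) and (128,64), the drawer open, the handle at (124,128), and the tray standing on the desk at (314,235) with the bystanders unmoved. I'll check the tray's level and its clearance from the pen pieces.

```bash
python3 - <<'E'
from h import *
f=lambda c,r,z:px2w("top",200+c/1.66,140+r/1.66,z)[:2]
for n,p in dict(FL=(277,184),FR=(354,189),RL=(273,279),RR=(352,283)).items():print(n,f(*p,42),f(*p,0))
print("item top ends",f(292,285,3),f(343,290,3),f(313,298,3))
g=cv2.cvtColor(np.load("a.npy"),cv2.COLOR_BGR2GRAY)[105:190,150:235]
for r in g[::2]:print("".join("#%+-. "[min(5,int(x)//38)] for x in r))
E
```

```text
FL [ 427.67  -267.617] [ 426.968 -277.615]
FR [ 421.197 -408.205] [ 420.259 -423.325]
RL [ 257.586 -260.133] [ 250.689 -269.859]
RR [ 252.982 -402.519] [ 245.917 -417.431]
item top ends [ 240.847 -304.522] [ 233.368 -399.443] [ 217.856 -343.476]
.....................................................................................
.....................................................................................
.....................................................................................
.................-++-..............-+++++-......................-.......-............
................-%%+.-----------+-+++++++--..................-++.....-...............
...............--%%+........----------------......-----.-+++++++...-.................
...............-+%%-....--------------------................+%%%-....................
...............-+%%+.-------------------------.............-+%%%-....................
...............-%%%+.---------------------++++-............-+%%%-...................-
...........-++++%%%+------------------+++++++++-...........-+%%%+..............-
[... 2143 characters left out ...]
............
.......................+##+....++++++++++++++++++++++%%##########%+++-...............
.......................+##+.....+++++++++++++++++#########%%%++++--..................
.......................+##+......+++++++++++++++++%%++++++++++--.....................
.......................+##+.......+++%%%%+++++++++++++++++--.........................
.......................+##+........++++%%%%++++++++++++-.............................
.......................+##+.........++++++%%%%++++----...............................
.......................-%++-.........-++++++%%%%+-...................................
......................................-++++--.-++++-.................................
```

```bash
python3 -c "
from station import job
print(job.finish_job())"
```

```text
the job is handed in; nothing more can be done
None
```

I handed the job in at about 32 s: the rover is upright in the middle of the board, the drawer is open about 157 mm with all three wheels inside, and the empty tray stands level on bare desk about 8 cm nearer the robot and turned end for end, because its tab slipped out of the loosened grip as I set it down; the last picture shows the other things in view unmoved.

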